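# Put the penetrometer away in its case

### The arm

A 6-joint arm with a two-finger parallel gripper is mounted at the origin on the work surface. World frame = base frame: x ahead of the robot, y to its left, z up, the work surface at z = 0. Lengths are in m, angles in degrees, forces in N, time in s.
With the tool pointing down it reaches from about 0.25 to 0.725 m from the base axis. Payload 9.7 kg.
Tool frame: the origin (TCP) lies between the finger pads; the fingertips stand bot.tcp_to_tips ahead of it and the grasp point (between the pads) lies 2 mm behind it (bot.tcp_to_tips is the distance from the TCP to the fingertips, in m); z points along the fingers, y is the line along which they close (so a half turn about z gives the same grasp; the last joint's range is limited). The gripper opens to 85 mm and grips with 20 to 120 N. Pads are 22 mm wide; open, the fingers measure 114 mm over their backs; the gripper's body (76 mm by 85 mm) begins 54 mm behind the grasp point. The pads swing forward as they close: fully open they stand 13 mm farther back than shut.
Start: joints at [-71.104, 4.979, 10.078, 95.1, 0, 90], TCP at [0.178, -0.52, 0.248] pointing down, gripper open.
Joint ranges: [-179.16, 179.16], [-48.56, 103.87], [-65.8, 70.77], [-126.05, 130.52], [-82.76, 87.17], [-180, 180]. Speed limits (degrees/s): [127.2, 127.2, 147.25, 180, 180, 180].

### API

Orientations are given as [roll, pitch, yaw] about the fixed x, y, z axes, in that order (R = Rz(yaw) Ry(pitch) Rx(roll)).
In Python, from workcell import sensors, camera, camera_params, bot gives the robot as it stands.
- The arm moves only by the tool apply_moves, never from a script. Its argument "motion" is a list of rows, each an object with "jaw": the opening, from -1 (shut) to 1 (fully open); "xyz": the shift along the tool's x, y, z in mm, a list of three; "twist": the turn about the tool's z in rad. A call has 1 to 5 rows; each row is the pose to reach, as a shift and turn from the pose commanded when the call began, along the tool's axes at that moment; what a row does not reach only later rows make up. A row lasts 1/8 s, in which the tool goes at most 62.5 mm and 10.7 degrees, less where a joint would pass 70% of its speed; a pose out of reach is approached as far as the arm can. A call with a gripper value outside its range is refused whole. The fingers move at their own pace and stop on an object; "grip_force" is the grip in N (left out, the last holds). Time passes only in rows, so rows that repeat a pose let the fingers close. It gives the time, the measured TCP pose, the force, the opening and the grip force at its end, in the units of the state.
- sensors.get_obs(): the state, without advancing time (a new reading comes with each control period).
- camera(name): name is "scene" or "side" or "wrist"; returns (picture, depth): 400x640x3 uint8, red, green, blue; 400x640 float32, m along the optical axis (not along the pixel's ray), 0 where there is no reading.
- camera_params(name): a dict with "mtx" (3x3 intrinsics, pixels), "rvec" (rotation vector, rad) and "tvec" (3), from world to camera coordinates, as OpenCV has them. Camera axes: x right, y down, z forward; pixel columns grow to the right and rows downward; lengths in m; the calibration is good to about 2 mm. A picture is of the moment at which its call begins: read the wrist's pose just before it. camera_params takes no time and is no camera call; for the wrist camera it gives the pose at the moment of the call.
- bot.job_done(): hands the job in; it is judged then, once.
The state is a dict: "time": time; "q": joint angles; "qd": joint speeds; "joint_efforts": joint torques, N m; "ee_pos": TCP position; "tcp_rot": TCP orientation; "wrist_force": force on the tool from outside, world axes, zero at the start; "torque": the same for the moment, N m; "opening": finger opening in m; "grasp_force": force on a finger pad.
Only numpy, scipy, OpenCV 4.12 (cv2) and the standard library are available. Lean on these libraries where they do the work, as an engineer would, in place of code of your own. Each camera call takes 0.05 s, during which the arm holds its last target. There are 200 camera calls.

### The job

Lift the hinged lid of the blue instrument case all the way back until it rests on its stop and let go of it. Then lay the yellow pocket penetrometer gently, right side up (white strip on top), down in the two orange saddles inside the case, either way round and centred between its ends, and close the lid fully. Never let the lid slam or bang open, and leave the brass mould and the other things on the bench where they are.

Things in the scene. Friction and masses are not known exactly. Their poses are not given: they have to be found in the camera images.
- case: blue open case fixed to the bench, 160 (x) x 240 (y) x 75 mm high, walls and floor 5 mm; origin under its centre on the bench; its -x side is the front, x points to the hinge. A low divider (4 mm, top 25 mm over the bench) along x makes two bays 150 x 113 mm; one holds the saddles, the other the brass mould.
- lid (a joint): lid angle: 0 closed, grows as it opens, stop at 1.7 rad (just past upright). Stiff hinge: it stays where it is left; starts closed or slightly ajar; about 4 N at the tab moves it. Blue plate 160 x 240 x 8 mm with an aluminium tab, 90 mm wide (y), 6 mm thick, that sticks out 28 mm beyond the front wall.
- lid_hinge (a point): point on the lid's hinge axis, at the middle of the case's far (+x) rim, 75.5 mm over the bench; moves with the lid; the axis is its y.
- lid_tab (a point): middle of the front edge of the tab, on its underside, 188 mm from the hinge axis; moves with the lid; its z is the normal of the lid's outer face, its x points to the hinge.
- saddle: rack fixed in one bay (left or right, 60 mm off the case's middle): black base 125 (x) x 75 (y) x 5 mm; at x = -46 and +46 mm a 12 mm thick saddle, floor 13 mm above the origin, with two orange cheeks up to 27 mm that leave a slot 36 mm wide (y). 80 mm between the saddles are clear for fingers. Origin under the base's centre, 6 mm over the bench; x along the slot.
- gauge: yellow pocket penetrometer, a loose bar: square barrel 108 (x) x 24 x 24 mm, red band and steel plunger at +x, black knob at -x, 130 mm over all, 160 g, white strip on top. Origin under the barrel's middle: in the saddles it is 13 mm above the saddle origin. Starts flat on the bench, strip up, in one of three places beside the brush and the scraper.
- mould: bystander: brass cone mould, foot 68 mm across, 50 mm high, in the case's other bay; origin under its centre.
- brush: bystander: small brush lying on the bench, 170 mm long along x.
- scraper: bystander: scraper lying on the bench, 170 mm long along x.
- beaker: bystander: open steel beaker, 90 mm across and 90 mm high; origin under its centre.
- jar: bystander: amber glass jar, 60 mm across and 80 mm high; origin under its centre.
Not all that is in view belongs to the job. Of the things shaped like the gauge, the yellow one is meant.

How it is judged (in metres and radians):
On the way, in this order (a step that is already met when the one before it is completed fails the run):
1. the lid rests open on its stop (over 1.62 rad), still, with the fingers off it (value of joint lid above 1.62 rad and velocity of joint lid below 0.05 rad/s and contact force between the fingers and anything else below 0.5 N), for 0.2 s.
2. the penetrometer lies in both saddles, released, with the lid still open on its stop (x of gauge in the frame of saddle between -0.01 and 0.01 m and y of gauge in the frame of saddle between -0.007 and 0.007 m and z of gauge in the frame of saddle between 0.01 and 0.0165 m and angle between the x axis of gauge and the x axis of saddle, either way round below 0.12 rad and angle between gauge's own z axis and vertical below 0.12 rad and linear speed of gauge below 0.02 m/s and contact force between the fingers and anything else below 0.5 N and value of joint lid above 1.62 rad), for 0.2 s.
At the end, for the whole second after the job is handed in: the penetrometer lies at rest in both saddles, level and right side up (within 0.12 rad), along the slot either way round (within 0.12 rad), centred to 10 mm along and 7 mm across; the lid is shut (within 0.03 rad); the brass mould is within 30 mm of its place in the other bay (x of gauge in the frame of saddle between -0.01 and 0.01 m and y of gauge in the frame of saddle between -0.007 and 0.007 m and z of gauge in the frame of saddle between 0.01 and 0.0165 m and angle between the x axis of gauge and the x axis of saddle, either way round below 0.12 rad and angle between gauge's own z axis and vertical below 0.12 rad and linear speed of gauge below 0.02 m/s and value of joint lid below 0.03 rad and distance of mould from where it was at the start of the episode below 0.03 m); the robot touches nothing.
It fails at once if the lid slams or is flung (faster than 3 rad/s) (velocity of joint lid above 3 rad/s or velocity of joint lid below -3 rad/s).
It fails at once if the penetrometer is dropped or thrown into the rack (faster than 0.5 m/s within 50 mm of it) (distance between gauge and saddle below 0.05 m and linear speed of gauge above 0.5 m/s).
It fails at once if the mould, brush, scraper, beaker or jar is moved more than 30 mm (distance of any of mould, brush, scraper, beaker, jar from where it was at the start of the episode above 0.03 m).
It also fails if it takes over 72 s, if anything falls off the work surface, if the arm or the gripper's body presses on something with over 40 N, if the wrist force passes 120 N, or if a joint passes its speed limit or range.

## Working session

There is one attempt and no reset: what is moved stays moved. The work goes in short steps, Python scripts to look and compute and a tool call to move; the robot and the scene stay as the last step left them, time stands still between calls to the robot, and variables do not carry over. Pictures are saved under pics/ and viewed, at most 10 in all, crops included, and the job is handed in when it is done.

Besides the shell and the picture viewer there is one more tool, called after "Emit:" by a JSON object that holds its "name" and its "arguments", one argument or row to a line. apply_moves: Moves the arm, as the interface text tells. Its arguments: {"type":"object","properties":{"motion":{"type":"array","items":{"type":"object","properties":{"jaw":{"type":"number"},"xyz":{"type":"array","items":{"type":"number"}},"twist":{"type":"number"}}}},"grip_force":{"type":"number"}},"required":["motion"]}

```bash
mkdir -p pics
cat > h.py <<'E'
import numpy as np,cv2
from workcell import sensors,camera,camera_params,bot
def shot(n,f):
    P=camera_params(n);im,d=camera(n);np.savez(f'pics/{f}.npz',im=im,d=d,**{k:np.array(v) for k,v in P.items()})
    cv2.imwrite(f'pics/{f}.png',im[...,::-1]);return im,d,P
def load(f):
    z=np.load(f'pics/{f}.npz');return z['im'],z['d'],z
def pts(d,P):
    K=np.array(P['mtx']);R=cv2.Rodrigues(np.array(P['rvec'],float))[0];t=np.array(P['tvec'],float).ravel()
    v,u=np.mgrid[:d.shape[0],:d.shape[1]]
    c=np.stack([(u-K[0,2])/K[0,0]*d,(v-K[1,2])/K[1,1]*d,d],-1)
    return (c-t)@R
E
python3 - <<'E'
from h import *
o=sensors.get_obs();print({k:np.round(v,3) for k,v in o.items()},bot.tcp_to_tips)
a,_,P=shot('scene','s0');b,_,Q=shot('side','d0')
for p in(P,Q):
    R=cv2.Rodrigues(np.array(p['rvec'],float))[0];print(-R.T@np.array(p['tvec']).ravel(),R[2])
E
```

```text
{'time': np.float64(0.0), 'q': array([-7.1105e+01,  5.0110e+00,  1.0035e+01,  9.5100e+01, -1.0000e-03,
        9.0002e+01]), 'qd': array([-0.063,  0.002, -0.127,  0.017,  0.049, -0.036]), 'joint_efforts': array([ 0.0000e+00, -5.2039e+01,  4.6480e+01,  1.6000e-02,  0.0000e+00,
        0.0000e+00]), 'ee_pos': array([ 0.178, -0.52 ,  0.248]), 'tcp_rot': array([-1.79924e+02,  1.00000e-03,  1.88930e+01]), 'wrist_force': array([-0.715,  0.883, -0.275]), 'torque': array([-0.015, -0.048, -0.04 ]), 'grasp_force': np.float64(0.0), 'opening': np.float64(0.085)} 0.017
[ 1.0046922  -0.22443986  0.76181128] [-0.56245701  0.16025709 -0.8111472 ]
[ 0.35053059 -0.72407545  0.66530673] [ 0.17090177  0.71330652 -0.67969581]
```

View pics/s0.png

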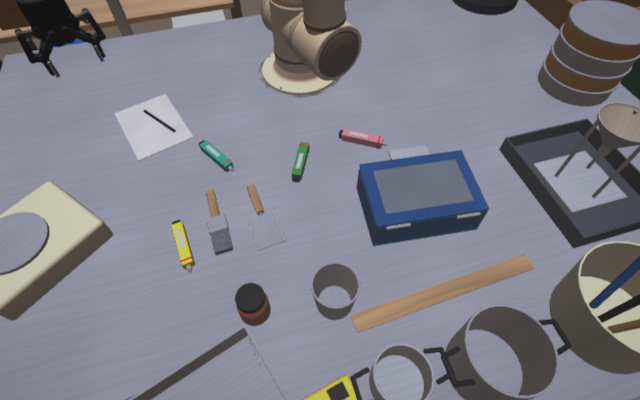

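View pics/d0.png

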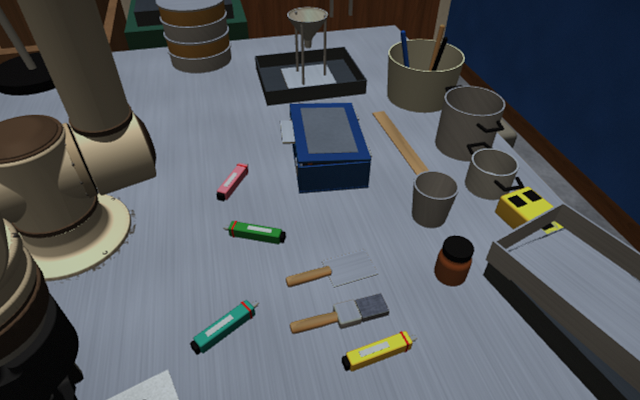

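Scene view: yellow gauge at (182,245). Lookalikes are teal (216,155), green (300,160), pink (361,138), and a yellow meter at (335,390) with a different shape. I choose (182,245). The case is at (420,195), with its tab at (410,153) towards the robot and the hinge on the far side.

```bash
cat > m.py <<'E'
from h import *
def rect(m,pt,name):
    n,l,s,c=cv2.connectedComponentsWithStats(m.astype(np.uint8))
    i=1+np.argmax(s[1:,4]);k=l==i
    p=pt[k];print(name,'px',c[i].round(),'n',s[i,4],'z 5/50/95',np.percentile(p[:,2],[5,50,95]).round(4))
    return k
E
python3 - <<'E'
from m import *
for f in('s0','d0'):
    im,d,P=load(f);pt=pts(d,P);ok=d>0
    hsv=cv2.cvtColor(im,cv2.COLOR_RGB2HSV);H,S,V=[hsv[...,i].astype(int) for i in range(3)]
    Y=(H>20)&(H<34)&(S>130)&(V>90)&ok&(pt[...,0]<.75)
    if f=='s0': Y[:, 290:]=0; Y[:200]=0
    else: Y[:,430:]=0;Y[:310]=0
    k=rect(Y,pt,'yellow');k=cv2.morphologyEx(k.astype(np.uint8),cv2.MORPH_CLOSE,np.ones((9,9)))>0
    p=pt[k&(pt[...,2]>.019)];r=cv2.minAreaRect((p[:,:2]*1000).astype(np.float32));print(' top rect mm',r)
    W=k&(S<70)&(V>120);print(' white strip',W.sum(),np.median(pt[W],0) if W.any() else '')
    B=(H>100)&(H<125)&(S>110)&ok&(pt[...,0]>.2)&(pt[...,2]>.02)&(pt[...,2]<.16)
    k=rect(B,pt,'blue');kk=cv2.morphologyEx(k.astype(np.uint8),cv2.MORPH_CLOSE,np.ones((25,25)))>0
    q=pt[kk&(pt[...,2]>.070)]
    A=np.c_[q[:,:2],np.ones(len(q))];co=np.linalg.lstsq(A,q[:,2],rcond=None)[0]
    for _ in range(5):
        g=abs(A@co-q[:,2])<.004;co=np.linalg.lstsq(A[g],q[g,2],rcond=None)[0]
    r=cv2.minAreaRect((q[g][:,:2]*1000).astype(np.float32));print(' lid',r,cv2.boxPoints(r).round(1).tolist(),'plane',co)
    x=pt[(pt[...,2]>.05)&(pt[...,2]<.12)&~kk&cv2.dilate(kk.astype(np.uint8),np.ones((41,41))).astype(bool)&(S<70)&ok]
    print(' tab',len(x),x.mean(0),x.min(0),x.max(0))
im,_,_=load('d0');cv2.imwrite('pics/c0.png',cv2.resize(im[310:390,320:440,::-1],None,fx=4,fy=4))
E
```

```text
yellow px [181. 241.] n 288 z 5/50/95 [0.0207 0.0233 0.0254]
 top rect mm ((522.2899780273438, -399.7452087402344), (98.78804779052734, 22.69744300842285), 7.999294281005859)
 white strip 93 [ 0.5198573  -0.40035909  0.02386388]
blue px [419. 192.] n 3179 z 5/50/95 [0.0806 0.0858 0.0924]
 lid ((578.1994018554688, 123.89916229248047), (239.2680206298828, 161.29270935058594), 83.67666625976562) [[484.8999938964844, 13.899999618530273], [645.2000122070312, -3.9000000953674316], [671.5, 233.89999389648438], [511.20001220703125, 251.6999969482422]] plane [-0.05542746  0.00752121  0.11864068]
 tab 4068 [0.57462866 0.12350028 0.08774347] [0.46702945 0.01373084 0.05073116] [0.6740858  0.24769116 0.09451358]
yellow px [376. 349.] n 636 z 5/50/95 [0.0203 0.023  0.0248]
 top rect mm ((431.4481506347656, -535.3864135742188), (402.2307434082031, 82.5536880493164), 55.19005584716797)
 white strip 179 [ 0.51914623 -0.40121398  0.02373622]
blue px [330. 152.] n 3353 z 5/50/95 [0.027  0.0826 0.0912]
 lid ((575.2127075195312, 122.05079650878906), (245.5943145751953, 162.90257263183594), 83.71502685546875) [[480.79998779296875, 8.899999618530273], [642.7000122070312, -8.899999618530273], [669.5999755859375, 235.1999969482422], [507.70001220703125, 253.0]] plane [-0.0522643   0.00728505  0.11618228]
 tab 2234 [0.56733112 0.11801471 0.08745382] [ 0.46711666 -0.00723509  0.0503586 ] [0.67301851 0.22901848 0.09288366]
```

View pics/c0.png

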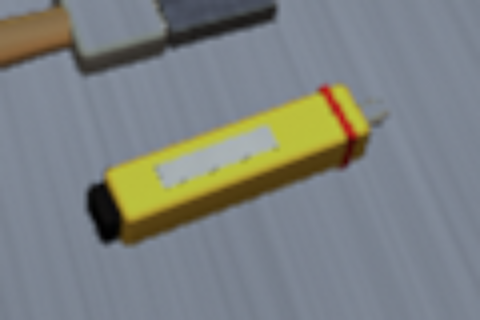

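The crop confirms the yellow gauge: white strip on top, red band and plunger to the right, black knob to the left. The case yaw is about -6.3°, the lid is about 0.055 rad ajar, and the tab front edge is near (0.470, 0.135, 0.086). The tool can only point down, so I'll press closed fingers on the tab's front edge and drag it up and back along its arc.

```bash
cat > t.py <<'E'
import sys;from h import *
def go(x,y,z,yaw=None):
    o=sensors.get_obs();p=np.array(o['ee_pos']);r,pt,ps=o['tcp_rot']
    from scipy.spatial.transform import Rotation as R
    Rm=R.from_euler('xyz',[r,pt,ps],degrees=True).as_matrix()
    s=Rm.T@(np.array([x,y,z])-p)*1000
    tw=0 if yaw is None else np.radians((ps-yaw+180)%360-180)
    print('shift',s.round(1),'twist',round(tw,3),'| pos',p.round(4),'yaw',round(ps,2),'t',round(float(o['time']),2),'F',np.round(o['wrist_force'],1),'q',np.round(o['q']))
if __name__=='__main__': go(*map(float,sys.argv[1:]))
E
python3 t.py .425 .140 .25 173.7
```

```text
shift [ 447.4 -544.7   -1.7] twist -2.702 | pos [ 0.178  -0.5202  0.2477] yaw 18.89 t 0.1 F [-0.1 -0.2  0.3] q [-71.   5.  10.  95.   0.  90.]
```

Emit:
{"name": "apply_moves", "arguments": {
  "motion": [
    {"jaw": -1, "xyz": [40, -50, 0], "twist": -0.18},
    {"jaw": -1, "xyz": [80, -95, 0], "twist": -0.36},
    {"jaw": -1, "xyz": [115, -140, 0], "twist": -0.54},
    {"jaw": -1, "xyz": [150, -180, 0], "twist": -0.72},
    {"jaw": -1, "xyz": [190, -230, 0], "twist": -0.9}
  ]
}}

```text
time: 0.72
ee_pos: [0.283, -0.2412, 0.248]
tcp_rot: [180.0, -0.0, 70.7]
wrist_force: [1.9, 0.6, -0.1]
opening: 0.0002
grasp_force: 0.0
```

```bash
python3 t.py .425 .140 .25 173.7
```

```text
shift [406.7   8.3  -2. ] twist -1.797 | pos [ 0.283  -0.2412  0.248 ] yaw 70.74 t 0.72 F [ 1.9  0.6 -0.1] q [-40. -19. -12.  97.   0.  69.]
```

Emit:
{"name": "apply_moves", "arguments": {
  "motion": [
    {"jaw": -1, "xyz": [50, 0, 0], "twist": -0.18},
    {"jaw": -1, "xyz": [100, 2, 0], "twist": -0.36},
    {"jaw": -1, "xyz": [150, 4, 0], "twist": -0.54},
    {"jaw": -1, "xyz": [200, 4, 0], "twist": -0.72},
    {"jaw": -1, "xyz": [250, 5, 0], "twist": -0.9}
  ]
}}

```text
time: 1.35
ee_pos: [0.3713, -0.007, 0.2482]
tcp_rot: [180.0, 0.0, 122.4]
wrist_force: [-0.2, -0.8, 0.9]
opening: -0.0004
grasp_force: 0.0
```

```bash
python3 t.py .425 .140 .19 173.7
```

```text
shift [ 95.5 124.   58.2] twist -0.896 | pos [ 0.3713 -0.007   0.2482] yaw 122.38 t 1.35 F [-0.2 -0.8  0.9] q [ -1. -19. -12.  98.  -0.  57.]
```

Emit:
{"name": "apply_moves", "arguments": {
  "motion": [
    {"jaw": -1, "xyz": [30, 40, 15], "twist": -0.18},
    {"jaw": -1, "xyz": [60, 80, 30], "twist": -0.36},
    {"jaw": -1, "xyz": [95, 124, 50], "twist": -0.54},
    {"jaw": -1, "xyz": [95, 124, 58], "twist": -0.72},
    {"jaw": -1, "xyz": [95, 124, 58], "twist": -0.9}
  ]
}}

```text
time: 1.98
ee_pos: [0.4254, 0.1382, 0.1888]
tcp_rot: [-179.9, -0.1, 174.0]
wrist_force: [-0.3, -0.1, 1.0]
opening: 0.0003
grasp_force: 0.0
```

Run:
```python
from m import *
a,_,P=shot('wrist','w1')
import t;t.go(.425,.14,.085,173.7)
```

```text
shift [  0.5   2.  104.4] twist 0.014 | pos [0.4255 0.138  0.1894] yaw 174.5 t 2.02 F [-0.  -0.4 -0.1] q [ 18. -10. -11.  89.  -0.  23.]
```

View pics/w1.png

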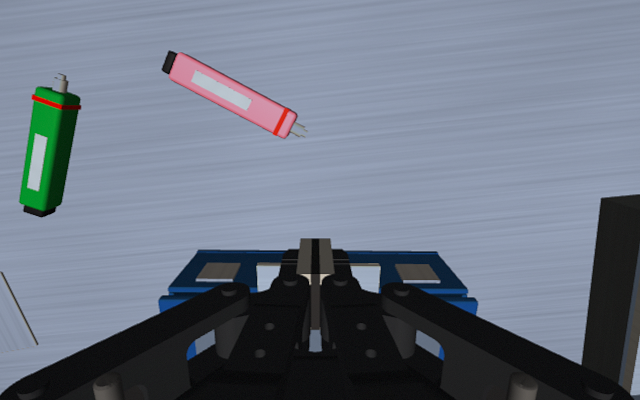

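The wrist view shows the closed fingers at (315,260), centred just in front of the tab (260–380, 270). Green and pink are well clear.

Emit:
{"name": "apply_moves", "arguments": {
  "motion": [
    {"jaw": -1, "xyz": [0, 2, 55]},
    {"jaw": -1, "xyz": [0, 2, 104]},
    {"jaw": -1, "xyz": [-20, 2, 104]},
    {"jaw": -1, "xyz": [-26, 2, 104]},
    {"jaw": -1, "xyz": [-26, 2, 104]}
  ]
}}

```text
validation failed for argument at $.mo...
```

Emit:
{"name": "apply_moves", "arguments": {
  "motion": [
    {"jaw": -1, "xyz": [-3, 0, 0]},
    {"jaw": -1, "xyz": [-6, 0, 0]},
    {"jaw": -1, "xyz": [-8, 0, 0]},
    {"jaw": -1, "xyz": [-10, 0, 0]},
    {"jaw": -1, "xyz": [-10, 0, 0]}
  ]
}}

```text
validation failed for argument at $.mo...
```

Emit:
{"name": "apply_moves", "arguments": {
  "motion": [
    {"jaw": -1, "xyz": [0, 2, 55], "twist": 0.01},
    {"jaw": -1, "xyz": [0, 2, 104], "twist": 0.01},
    {"jaw": -1, "xyz": [-20, 2, 104], "twist": 0.01},
    {"jaw": -1, "xyz": [-26, 2, 104], "twist": 0.01},
    {"jaw": -1, "xyz": [-26, 2, 104], "twist": 0.01}
  ]
}}

```text
time: 2.65
ee_pos: [0.4524, 0.1367, 0.0869]
tcp_rot: [180.0, 0.0, 172.9]
wrist_force: [0.3, 1.0, 0.8]
opening: -0.0001
grasp_force: 0.0
```

Emit:
{"name": "apply_moves", "arguments": {
  "motion": [
    {"jaw": -1, "xyz": [-3, 0, 0], "twist": 0},
    {"jaw": -1, "xyz": [-6, 0, 0], "twist": 0},
    {"jaw": -1, "xyz": [-8, 0, 0], "twist": 0},
    {"jaw": -1, "xyz": [-10, 0, 0], "twist": 0},
    {"jaw": -1, "xyz": [-10, 0, 0], "twist": 0}
  ]
}}

```text
time: 3.28
ee_pos: [0.4578, 0.136, 0.0848]
tcp_rot: [180.0, -0.5, 173.1]
wrist_force: [-19.4, 5.1, 1.5]
opening: -0.0
grasp_force: 10.1
```

Emit:
{"name": "apply_moves", "arguments": {
  "motion": [
    {"jaw": -1, "xyz": [-1, 0, -3], "twist": 0},
    {"jaw": -1, "xyz": [-2, 0, -6], "twist": 0},
    {"jaw": -1, "xyz": [-2, 0, -10], "twist": 0},
    {"jaw": -1, "xyz": [-3, 0, -13], "twist": 0},
    {"jaw": -1, "xyz": [-3, 0, -16], "twist": 0}
  ]
}}

```text
time: 3.9
ee_pos: [0.4594, 0.1357, 0.1003]
tcp_rot: [-180.0, -0.7, 173.1]
wrist_force: [-25.1, 7.2, 0.0]
opening: 0.0001
grasp_force: 12.6
```

```bash
cat > lid.py <<'E'
from m import *
import sys
# plane of blue+grey lid from side camera using the front tab: fit plane to lid points
f=sys.argv[1];im,d,P=shot(sys.argv[2] if len(sys.argv)>2 else 'scene',f);pt=pts(d,P)
import t;t.go(.46,.136,.1)
c=np.array([.6565,.1142]);ex=np.array([.9939,-.1103]);ey=np.array([.1103,.9939])
q=pt[...,:2]-c;a=q@ex;b=q@ey;z=pt[...,2]-.0755
m=(d>0)&(abs(b)<110)&(a>-.2)&(a<.06)&(z>-.0)&(abs(b)>.06)&(abs(b)<.11)
H=cv2.cvtColor(im,cv2.COLOR_RGB2HSV).astype(int);m&=(H[...,0]>100)&(H[...,0]<125)&(H[...,1]>90)
r=np.hypot(a,z)[m];th=np.arctan2(z,-a)[m]
for lo in(.08,.11,.14):
    k=(r>lo)&(r<lo+.03)
    if k.any(): print('r',lo,'n',k.sum(),'angle(top face biased by ~8/r) 10/50/90',np.percentile(th[k],[10,50,90]).round(3))
E
python3 lid.py s1
```

```text
shift [-0.5  0.3  0.7] twist 0 | pos [0.4595 0.1357 0.1007] yaw 173.12 t 3.95 F [-26.5   6.5   2.1] q [ 16.  -4. -16.  79.   0.  23.]
r 0.08 n 160 angle(top face biased by ~8/r) 10/50/90 [0.188 0.209 0.23 ]
r 0.11 n 188 angle(top face biased by ~8/r) 10/50/90 [0.175 0.187 0.202]
r 0.14 n 322 angle(top face biased by ~8/r) 10/50/90 [0.166 0.177 0.188]
```

The lid has risen from 0.055 to about 0.125 rad with the fingers, so friction holds. I'll continue along the arc.

Emit:
{"name": "apply_moves", "arguments": {
  "motion": [
    {"jaw": -1, "xyz": [-3.5, 0, -18.5], "twist": 0},
    {"jaw": -1, "xyz": [-8.5, 0, -36.5], "twist": 0},
    {"jaw": -1, "xyz": [-15, 0, -54], "twist": 0},
    {"jaw": -1, "xyz": [-24, 0, -71], "twist": 0},
    {"jaw": -1, "xyz": [-34, 0, -86.5], "twist": 0}
  ]
}}

```text
time: 4.58
ee_pos: [0.4962, 0.1317, 0.1899]
tcp_rot: [179.9, -0.3, 173.1]
wrist_force: [-13.4, 3.4, 7.2]
opening: 0.0
grasp_force: 6.7
```

```bash
python3 lid.py s2
```

```text
shift [38.1 -0.4 91.9] twist 0 | pos [0.4979 0.1316 0.1919] yaw 173.07 t 4.62 F [-17.2   1.5  12.3] q [15. -1. -2. 89.  0. 22.]
r 0.08 n 200 angle(top face biased by ~8/r) 10/50/90 [0.713 0.732 0.753]
r 0.11 n 268 angle(top face biased by ~8/r) 10/50/90 [0.698 0.712 0.726]
r 0.14 n 466 angle(top face biased by ~8/r) 10/50/90 [0.689 0.702 0.714]
```

Emit:
{"name": "apply_moves", "arguments": {
  "motion": [
    {"jaw": -1, "xyz": [-14, 0, -16], "twist": 0},
    {"jaw": -1, "xyz": [-31, 0, -31], "twist": 0},
    {"jaw": -1, "xyz": [-49, 0, -44], "twist": 0},
    {"jaw": -1, "xyz": [-69, 0, -55], "twist": 0},
    {"jaw": -1, "xyz": [-90, 0, -63], "twist": 0}
  ]
}}

```text
time: 5.25
ee_pos: [0.5883, 0.1204, 0.2528]
tcp_rot: [179.9, 0.0, 173.0]
wrist_force: [-1.8, 2.7, 1.4]
opening: -0.0
grasp_force: 1.2
```

```bash
python3 lid.py s3
```

```text
shift [131.5  -0.  152.6] twist 0 | pos [0.5903 0.1199 0.2528] yaw 173.01 t 5.3 F [-1.8 -1.1 -0.7] q [11. 12. 19. 96.  0. 18.]
r 0.08 n 175 angle(top face biased by ~8/r) 10/50/90 [1.335 1.35  1.37 ]
r 0.11 n 234 angle(top face biased by ~8/r) 10/50/90 [1.319 1.329 1.342]
r 0.14 n 594 angle(top face biased by ~8/r) 10/50/90 [1.295 1.318 1.328]
```

Emit:
{"name": "apply_moves", "arguments": {
  "motion": [
    {"jaw": -1, "xyz": [-11, 0, -3], "twist": 0},
    {"jaw": -1, "xyz": [-22, 0, -5], "twist": 0},
    {"jaw": -1, "xyz": [-33, 0, -6], "twist": 0},
    {"jaw": -1, "xyz": [-44, 0, -7], "twist": 0},
    {"jaw": -1, "xyz": [-55, 0, -7], "twist": 0}
  ]
}}

```text
time: 5.92
ee_pos: [0.6429, 0.1134, 0.2589]
tcp_rot: [180.0, -0.0, 173.0]
wrist_force: [-1.4, 1.2, 1.1]
opening: -0.0002
grasp_force: 0.8
```

Emit:
{"name": "apply_moves", "arguments": {
  "motion": [
    {"jaw": -1, "xyz": [-8, 0, 0], "twist": 0},
    {"jaw": -1, "xyz": [-15, 0, 0], "twist": 0},
    {"jaw": -1, "xyz": [-21, 0, 1], "twist": 0},
    {"jaw": -1, "xyz": [-25, 0, 1], "twist": 0},
    {"jaw": -1, "xyz": [-28, 0, 1], "twist": 0}
  ]
}}

```text
time: 6.55
ee_pos: [0.6665, 0.1104, 0.2574]
tcp_rot: [-180.0, -0.5, 173.1]
wrist_force: [-32.5, 4.2, 4.3]
opening: -0.0003
grasp_force: 16.5
```

```bash
python3 lid.py s4
```

```text
shift [206.4   0.5 159.5] twist 0 | pos [0.6664 0.1105 0.2575] yaw 173.07 t 6.6 F [-25.3   1.8   3.9] q [  9.  25.  35. 101.   0.  16.]
r 0.08 n 40 angle(top face biased by ~8/r) 10/50/90 [1.775 1.783 1.798]
r 0.11 n 43 angle(top face biased by ~8/r) 10/50/90 [1.757 1.766 1.776]
r 0.14 n 424 angle(top face biased by ~8/r) 10/50/90 [1.713 1.747 1.757]
```

On the stop at about 1.70 rad, with the push force rising to 30 N. Next I back off and locate the saddle.

Emit:
{"name": "apply_moves", "arguments": {
  "motion": [
    {"jaw": -1, "xyz": [40, 0, 0], "twist": 0},
    {"jaw": -1, "xyz": [95, 0, 0], "twist": 0},
    {"jaw": -1, "xyz": [155, 0, 0], "twist": 0},
    {"jaw": -1, "xyz": [215, 0, 0], "twist": 0},
    {"jaw": -1, "xyz": [270, 0, 0], "twist": 0}
  ]
}}

```text
time: 7.22
ee_pos: [0.4007, 0.1426, 0.258]
tcp_rot: [180.0, 0.1, 173.0]
wrist_force: [0.2, 0.4, 0.1]
opening: 0.0002
grasp_force: 0.0
```

```bash
python3 lid.py s5
python3 - <<'E'
from m import *
shot('side','d5')
for f in('s5','d5'):
    im,d,P=load(f);pt=pts(d,P);h=cv2.cvtColor(im,cv2.COLOR_RGB2HSV).astype(int)
    q=pt[...,:2]-np.array([.577,.123]);ex=np.array([.9939,-.1103]);ey=np.array([.1103,.9939]);a=q@ex;b=q@ey
    ins=(d>0)&(abs(a)<.078)&(abs(b)<.118)&(pt[...,2]<.07)
    O=ins&(h[...,0]>4)&(h[...,0]<20)&(h[...,1]>150)&(h[...,2]>90)
    n,l,s,c=cv2.connectedComponentsWithStats(O.astype(np.uint8))
    for i in range(1,n):
        if s[i,4]>8:
            k=l==i;p=pt[k];T=k&(pt[...,2]>.030)&(pt[...,2]<.037)
            print(f,'orange px',c[i].round(),s[i,4],'zmax',np.percentile(p[:,2],95).round(4),'case a,b median',(np.median(a[k]),np.median(b[k])), 'top a rng',np.percentile(a[T],[2,98]).round(4) if T.any() else'','b',np.percentile(b[T],[2,98]).round(4) if T.any() else'')
a=load('s5')[0][100:260,330:510,::-1];b=load('d5')[0][60:220,250:430,::-1]
cv2.imwrite('pics/c5.png',cv2.resize(np.hstack([a,b]),None,fx=2.2,fy=2.2,interpolation=cv2.INTER_CUBIC))
E
```

```text
shift [-64.5   1.1 159.1] twist 0 | pos [0.3958 0.1426 0.2591] yaw 173.04 t 7.28 F [4.5 2.  4.1] q [ 20. -12.  -5.  97.   0.  27.]
r 0.08 n 38 angle(top face biased by ~8/r) 10/50/90 [1.775 1.782 1.794]
r 0.11 n 29 angle(top face biased by ~8/r) 10/50/90 [1.757 1.764 1.772]
r 0.14 n 338 angle(top face biased by ~8/r) 10/50/90 [1.709 1.738 1.754]
s5 orange px [396. 187.] 23 zmax 0.0347 case a,b median (np.float64(-0.0460311345971859), np.float64(-0.03541100238705228)) top a rng [-0.0501 -0.0401] b [-0.0401 -0.0289]
s5 orange px [375. 190.] 26 zmax 0.034 case a,b median (np.float64(-0.045189545209486266), np.float64(-0.08391711611898381)) top a rng [-0.05   -0.0398] b [-0.0899 -0.0773]
d5 orange px [322. 138.] 356 zmax 0.0547 case a,b median (np.float64(-0.006573448941544793), np.float64(0.040154856469072506)) top a rng [-0.0234  0.0071] b [0.0322 0.056 ]
d5 orange px [348. 155.] 24 zmax 0.0338 case a,b median (np.float64(0.04627902148396045), np.float64(-0.034257930669554335)) top a rng [0.0413 0.0522] b [-0.0417 -0.0291]
d5 orange px [309. 158.] 24 zmax 0.0334 case a,b median (np.float64(-0.045754070095799), np.float64(-0.03314905373182638)) top a rng [-0.0495 -0.0415] b [-0.0423 -0.0289]
```

View pics/c5.png

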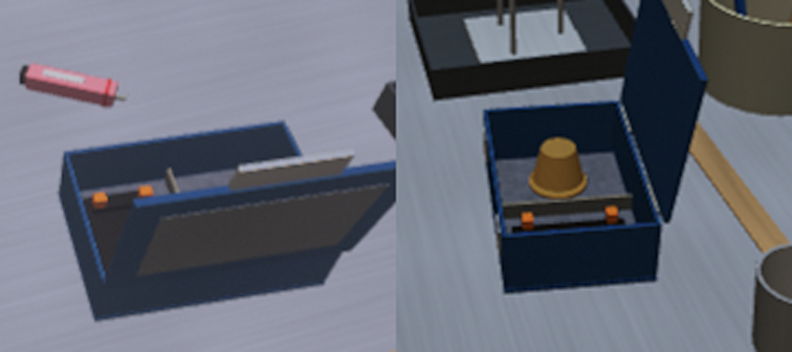

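The saddle rack is in the near-y bay: orange cheeks at crop (100,200) and (147,192) in the left half, (527,220) and (612,213) in the right. The mould is in the other bay. The lid stays open. Now I refine the gauge pose from the stored images.

```bash
python3 - <<'E'
from m import *
u=np.array([np.cos(np.radians(8)),np.sin(np.radians(8))]);
for f in('s0','d0'):
    im,d,P=load(f);pt=pts(d,P);h=cv2.cvtColor(im,cv2.COLOR_RGB2HSV).astype(int)
    g=(d>0)&(np.hypot(pt[...,0]-.522,pt[...,1]+.40)<.08)
    Y=g&(h[...,0]>20)&(h[...,0]<34)&(h[...,1]>130);Y=Y.astype(np.uint8)
    W=g&(pt[...,2]>.021)&(pt[...,2]<.032)
    p=pt[W][:,:2]*1000;r=cv2.minAreaRect(p.astype(np.float32));print(f,'top',len(p),r)
    R=g&((h[...,0]<8)|(h[...,0]>172))&(h[...,1]>140)&(pt[...,2]>.015);print(' red',R.sum(),pt[R].mean(0))
    y=pt[(Y>0)&(pt[...,2]>.021)][:,:2];c=y.mean(0);v=np.linalg.svd(y-c,full_matrices=False)[2][0];v*=np.sign(v[0])
    n=np.array([-v[1],v[0]]);s=(y-c)@v;w=(y-c)@n;print(' yellow top axis',np.degrees(np.arctan2(v[1],v[0])),'ext',np.percentile(s,[0,100]),np.percentile(w,[1,99]),'mid',c+v*(s.min()+s.max())/2+n*np.percentile(w,[1,99]).mean())
    K=g&(h[...,2]<50)&(pt[...,2]>.005);print(' knob',K.sum(),pt[K].mean(0) if K.any() else '')
E
python3 t.py .522 -.40 .26 188
```

```text
s0 top 483 ((523.6092529296875, -365.9120178222656), (114.3976058959961, 90.27301025390625), 6.985404014587402)
 red 5 [ 0.57213881 -0.39302425  0.02306398]
 yellow top axis 7.228174594904321 ext [-0.0590617  0.0493162] [-0.0115127   0.01082597] mid [ 0.5293329 -0.3985859]
 knob 2 [ 0.47089606 -0.40734366  0.01965269]
d0 top 914 ((521.449951171875, -368.0576171875), (115.04608917236328, 91.6629409790039), 8.03720474243164)
 red 27 [ 0.57363601 -0.3963017   0.02336255]
 yellow top axis 8.162083916902558 ext [-0.05217577  0.05430468] [-0.01042497  0.01229866] mid [ 0.52970164 -0.40097461]
 knob 169 [ 0.50621363 -0.37349983  0.01404904]
shift [-187.3 -524.1   -0.8] twist -0.26 | pos [0.3989 0.1428 0.2593] yaw 173.11 t 7.33 F [ 0.8 -0.2  0.7] q [ 20. -12.  -5.  97.  -0.  27.]
```

Emit:
{"name": "apply_moves", "arguments": {
  "motion": [
    {"jaw": 0, "xyz": [-18, -55, 0], "twist": -0.05},
    {"jaw": 0, "xyz": [-37, -110, 0], "twist": -0.1},
    {"jaw": 0, "xyz": [-56, -165, 0], "twist": -0.15},
    {"jaw": 0, "xyz": [-75, -220, 0], "twist": -0.2},
    {"jaw": 0, "xyz": [-95, -275, 0], "twist": -0.25}
  ]
}}

```text
time: 7.95
ee_pos: [0.4639, -0.1444, 0.2581]
tcp_rot: [-179.9, 0.1, -172.6]
wrist_force: [0.9, 0.3, 0.1]
opening: 0.0426
grasp_force: 0.0
```

```bash
python3 - <<'E'
from m import *
v=np.array([np.cos(.1344),np.sin(.1344)]);n=np.array([-v[1],v[0]])
for f in('s0','d0'):
    im,d,P=load(f);pt=pts(d,P);q=pt[...,:2]-np.array([.529,-.3995]);s=q@v;w=q@n
    m=(d>0)&(abs(s)<.02)&(abs(w)<.09)&(pt[...,2]>.006)
    print(f,np.histogram(w[m],np.arange(-.09,.095,.01)))
E
python3 t.py .529 -.3995 .13 187.7
```

```text
s0 (array([ 0,  0,  0,  0,  0,  0,  0,  7, 78, 75, 37,  0,  0,  0,  0, 69, 73,
       75]), array([-9.00000000e-02, -8.00000000e-02, -7.00000000e-02, -6.00000000e-02,
       -5.00000000e-02, -4.00000000e-02, -3.00000000e-02, -2.00000000e-02,
       -1.00000000e-02, -4.16333634e-17,  1.00000000e-02,  2.00000000e-02,
        3.00000000e-02,  4.00000000e-02,  5.00000000e-02,  6.00000000e-02,
        7.00000000e-02,  8.00000000e-02,  9.00000000e-02]))
d0 (array([  0,   0,   0,   0,   0,   0,   0, 161, 154, 134,   3,   0,   0,
         0,  67, 143, 112, 115]), array([-9.00000000e-02, -8.00000000e-02, -7.00000000e-02, -6.00000000e-02,
       -5.00000000e-02, -4.00000000e-02, -3.00000000e-02, -2.00000000e-02,
       -1.00000000e-02, -4.16333634e-17,  1.00000000e-02,  2.00000000e-02,
        3.00000000e-02,  4.00000000e-02,  5.00000000e-02,  6.00000000e-02,
        7.00000000e-02,  8.00000000e-02,  9.00000000e-02]))
shift [ -31.5 -261.3  128.4] twist -0.005 | pos [ 0.4639 -0.1444  0.2581] yaw -172.58 t 7.95 F [0.9 0.3 0.1] q [-17.  -4.   2.  96.  -0. -25.]
```

Emit:
{"name": "apply_moves", "arguments": {
  "motion": [
    {"jaw": 0, "xyz": [-8, -60, 0], "twist": 0},
    {"jaw": 0, "xyz": [-15, -120, 0], "twist": 0},
    {"jaw": 0, "xyz": [-23, -180, 20], "twist": 0},
    {"jaw": 0, "xyz": [-31, -240, 60], "twist": 0},
    {"jaw": 0, "xyz": [-31, -261, 100], "twist": 0}
  ]
}}

```text
time: 8.57
ee_pos: [0.5281, -0.4002, 0.1566]
tcp_rot: [-179.9, 0.1, -172.8]
wrist_force: [0.4, -0.3, -0.3]
opening: 0.0425
grasp_force: 0.0
```

Run:
```python
from m import *
import t
t.go(.529,-.3995,.021,187.7)
im=shot('side','d6')[0][200:400,270:490];w=shot('wrist','w6')[0]
cv2.imwrite('pics/c6.png',np.hstack([cv2.resize(im,(440,400)),cv2.resize(w,(360,225))[:, :] if 0 else cv2.copyMakeBorder(cv2.resize(w,(360,225)),0,175,0,0,0)])[...,::-1])
```

```text
shift [ -0.8   0.9 135.6] twist -0.008 | pos [ 0.5281 -0.4002  0.1566] yaw -172.75 t 8.57 F [ 0.4 -0.3 -0.3] q [-37.  20.  17.  87.  -0. -44.]
```

View pics/c6.png

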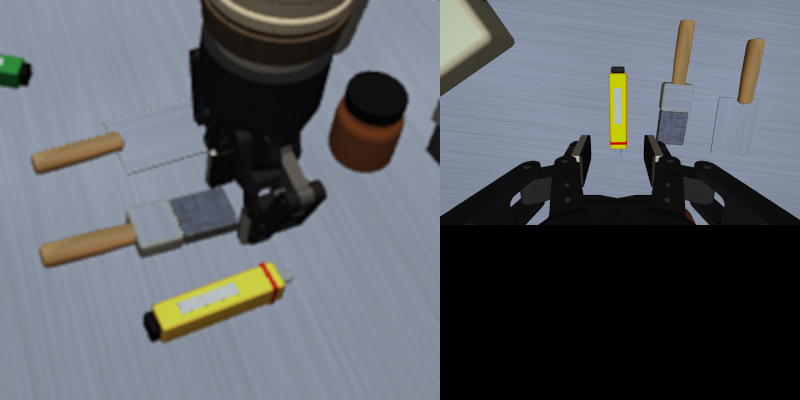

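Side crop: the gripper hovers over the gauge. Wrist view: gauge upright at (618,110), centred between the fingers at (582,150) and (652,150), brush to the right at (675,110). I measure it once more in the wrist depth.

Run:
```python
from m import *
im,d,P=load('w6');pt=pts(d,P);h=cv2.cvtColor(im,cv2.COLOR_RGB2HSV).astype(int)
g=(d>0)&(np.hypot(pt[...,0]-.529,pt[...,1]+.40)<.09)
y=pt[g&(h[...,0]>20)&(h[...,0]<34)&(h[...,1]>130)&(pt[...,2]>.021)][:,:2];c=y.mean(0);v=np.linalg.svd(y-c,full_matrices=False)[2][0];v*=np.sign(v[0])
n=np.array([-v[1],v[0]]);s=(y-c)@v;w=(y-c)@n;print(len(y),np.degrees(np.arctan2(v[1],v[0])),'ext',np.percentile(s,[0,100]),np.percentile(w,[1,99]),'mid',c+v*(s.min()+s.max())/2+n*np.percentile(w,[1,99]).mean(),np.median(pt[g&(h[...,0]>20)&(h[...,0]<34)&(h[...,1]>130)][:,2]))
```

```text
2976 7.870046929798389 ext [-0.05038578  0.05666242] [-0.01130192  0.01152029] mid [ 0.52739448 -0.40025512] 0.023978697840812767
```

Emit:
{"name": "apply_moves", "arguments": {
  "motion": [
    {"jaw": 0, "xyz": [0, 0, 50], "twist": -0.01},
    {"jaw": 0, "xyz": [0, 0, 95], "twist": -0.01},
    {"jaw": 0, "xyz": [0, 0, 120], "twist": -0.01},
    {"jaw": 0, "xyz": [0, 0, 133], "twist": -0.01},
    {"jaw": 0, "xyz": [0, 0, 135], "twist": -0.01}
  ]
}}

```text
time: 9.3
ee_pos: [0.5277, -0.3967, 0.0232]
tcp_rot: [-180.0, 0.0, -172.1]
wrist_force: [-0.7, 0.3, 0.3]
opening: 0.0427
grasp_force: 0.0
```

Emit:
{"name": "apply_moves", "arguments": {
  "motion": [
    {"jaw": -1, "xyz": [0, 0, 0], "twist": 0},
    {"jaw": -1, "xyz": [0, 0, 0], "twist": 0},
    {"jaw": -1, "xyz": [0, 0, 0], "twist": 0},
    {"jaw": -1, "xyz": [0, 0, 0], "twist": 0},
    {"jaw": -1, "xyz": [0, 0, 0], "twist": 0}
  ],
  "grip_force": 40
}}

```text
time: 9.93
ee_pos: [0.5282, -0.3973, 0.0246]
tcp_rot: [-179.9, 0.1, -172.1]
wrist_force: [0.4, 0.2, 6.2]
opening: 0.0226
grasp_force: 40.3
```

Emit:
{"name": "apply_moves", "arguments": {
  "motion": [
    {"jaw": -1, "xyz": [0, 0, -10], "twist": 0},
    {"jaw": -1, "xyz": [0, 0, -30], "twist": 0},
    {"jaw": -1, "xyz": [0, 0, -70], "twist": 0},
    {"jaw": -1, "xyz": [0, 0, -120], "twist": 0},
    {"jaw": -1, "xyz": [0, 0, -160], "twist": 0}
  ]
}}

```text
time: 10.55
ee_pos: [0.5274, -0.3967, 0.1865]
tcp_rot: [-179.9, 0.1, -172.1]
wrist_force: [0.7, -1.9, -0.9]
opening: 0.0228
grasp_force: 39.4
```

```bash
python3 t.py .5704 .0639 .18 173.7;python3 - <<'E'
from m import *
from scipy.spatial.transform import Rotation as Ro
im,d,P=shot('wrist','w7');o=sensors.get_obs();R=Ro.from_euler('xyz',o['tcp_rot'],degrees=True).as_matrix()
pt=(pts(d,P)-np.array(o['ee_pos']))@R*1000;h=cv2.cvtColor(im,cv2.COLOR_RGB2HSV).astype(int)
m=(d>0)&(h[...,0]>20)&(h[...,0]<34)&(h[...,1]>130)&(abs(pt[...,2])<40)&(abs(pt[...,0])<80)
y=pt[m];print(len(y),np.percentile(y,[0.5,50,99.5],axis=0).round(1))
E
```

```text
shift [-106.   450.3    6. ] twist 0.248 | pos [ 0.5274 -0.3967  0.1865] yaw -172.08 t 10.55 F [ 0.7 -1.9 -0.9] q [-37.  20.  20.  91.  -0. -45.]
9062 [[-34.9 -11.5   4.5]
 [ 18.7   0.1   6.3]
 [ 55.7  11.8  10.9]]
```

Run:
```python
from m import *
from scipy.spatial.transform import Rotation as Ro
im,d,P=load('w7');o=sensors.get_obs();R=Ro.from_euler('xyz',o['tcp_rot'],degrees=True).as_matrix()
pt=(pts(d,P)-np.array(o['ee_pos']))@R*1000;h=cv2.cvtColor(im,cv2.COLOR_RGB2HSV).astype(int)
m=(d>0)&(h[...,0]>20)&(h[...,0]<34)&(h[...,1]>130)&(abs(pt[...,2])<40)&(abs(pt[...,0])<80)
for lo in range(-40,60,10):
    k=m&(pt[...,0]>lo)&(pt[...,0]<lo+10);print(lo,k.sum(),np.percentile(pt[k],[5,50,95],axis=0)[:,1:].round(1).tolist() if k.any() else '')
im2,d2,P2=shot('side','d7');c=cv2.Rodrigues(np.array(P2['rvec'],float))[0]@np.array(o['ee_pos'])+np.array(P2['tvec']).ravel();u=np.array(P2['mtx'])@c;u=(u[:2]/u[2]).astype(int);print(u)
x,y=max(u[0]-60,0),max(u[1]-50,0);cv2.imwrite('pics/c7.png',cv2.resize(im2[y:y+110,x:x+130,::-1],None,fx=5,fy=5,interpolation=cv2.INTER_CUBIC))
```

```text
-40 511 [[-10.0, 5.7], [0.2, 6.6], [10.8, 7.9]]
-30 1049 [[-10.2, 5.6], [0.2, 6.5], [10.6, 7.6]]
-20 932 [[-10.5, 5.5], [-0.2, 6.4], [10.9, 7.9]]
-10 669 [[-10.9, 5.4], [5.5, 6.4], [11.2, 7.5]]
0 712 [[-10.9, 5.2], [-5.1, 6.4], [11.4, 7.8]]
10 762 [[-10.8, 5.2], [0.2, 6.3], [11.2, 8.0]]
20 768 [[-10.9, 5.3], [-5.3, 6.4], [11.2, 7.9]]
30 1050 [[-10.7, 5.1], [0.1, 6.2], [10.9, 7.6]]
40 1582 [[-10.2, 5.0], [0.1, 6.1], [10.5, 7.4]]
50 1027 [[-10.0, 5.0], [0.1, 6.5], [10.2, 10.4]]
[390 279]
```

View pics/c7.png

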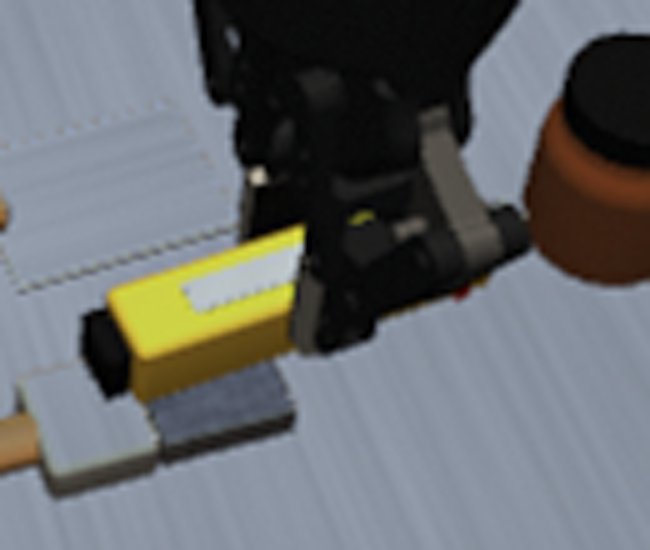

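The gauge is held level at mid-barrel, strip up. Its centre is about 1.5 mm towards the knob, and its bottom is about 30 mm below the TCP by the wrist depth. Next I carry it to above the saddles.

Emit:
{"name": "apply_moves", "arguments": {
  "motion": [
    {"jaw": -1, "xyz": [-11, 45, 0], "twist": 0.05},
    {"jaw": -1, "xyz": [-23, 95, 0], "twist": 0.1},
    {"jaw": -1, "xyz": [-35, 145, 0], "twist": 0.15},
    {"jaw": -1, "xyz": [-47, 195, 0], "twist": 0.2},
    {"jaw": -1, "xyz": [-59, 245, 0], "twist": 0.25}
  ]
}}

```text
time: 11.28
ee_pos: [0.5518, -0.1442, 0.1833]
tcp_rot: [-180.0, 0.0, 173.5]
wrist_force: [0.3, -0.3, -1.2]
opening: 0.0233
grasp_force: 39.6
```

```bash
python3 t.py .572 .0638 .16 173.7
```

```text
shift [  3.5 209.   23.3] twist -0.004 | pos [ 0.5518 -0.1442  0.1833] yaw 173.49 t 11.28 F [ 0.3 -0.3 -1.2] q [-15.   7.   5.  88.   0.  -8.]
```

Emit:
{"name": "apply_moves", "arguments": {
  "motion": [
    {"jaw": -1, "xyz": [1, 50, 0], "twist": 0},
    {"jaw": -1, "xyz": [2, 100, 0], "twist": 0},
    {"jaw": -1, "xyz": [3, 150, 5], "twist": 0},
    {"jaw": -1, "xyz": [3, 195, 15], "twist": 0},
    {"jaw": -1, "xyz": [3, 209, 23], "twist": 0}
  ]
}}

```text
time: 11.9
ee_pos: [0.5722, 0.0644, 0.1597]
tcp_rot: [180.0, -0.0, 173.7]
wrist_force: [0.0, -0.6, -0.9]
opening: 0.0231
grasp_force: 39.6
```

Run:
```python
from m import *
import t
from scipy.spatial.transform import Rotation as Ro
shot('scene','s8');shot('side','d8');im,d,P=shot('wrist','w8');t.go(.572,.0638,.06,173.7)
ex=np.array([.9939,-.1103]);ey=np.array([.1103,.9939])
for f in('s8','d8','w8'):
    im,d,P=load(f);pt=pts(d,P);h=cv2.cvtColor(im,cv2.COLOR_RGB2HSV).astype(int)
    q=pt[...,:2]-np.array([.577,.123]);a=q@ex;b=q@ey
    Y=(d>0)&(h[...,0]>20)&(h[...,0]<34)&(h[...,1]>130)&(abs(a)<.08)&(abs(b+.06)<.05)&(pt[...,2]>.09)&(pt[...,2]<.2)
    if Y.any(): print(f,'gauge n',Y.sum(),'z',np.percentile(pt[Y][:,2],[2,50,98]).round(4),'a',np.percentile(a[Y],[1,99]).round(4),'b',np.percentile(b[Y],[1,50,99]).round(4))
    O=(d>0)&(h[...,0]>4)&(h[...,0]<20)&(h[...,1]>150)&(h[...,2]>90)&(abs(a)<.07)&(abs(b+.06)<.05)&(pt[...,2]>.03)&(pt[...,2]<.038)
    n,l,s,c=cv2.connectedComponentsWithStats(O.astype(np.uint8))
    for i in range(1,n):
        if s[i,4]>8:k=l==i;print('  cheek',s[i,4],'a',np.percentile(a[k],[3,97]).round(4),'b',np.percentile(b[k],[3,97]).round(4))
```

```text
shift [ 0.2  1.7 99.6] twist -0.001 | pos [0.5721 0.0621 0.1596] yaw 173.65 t 12.05 F [-0.2  0.5 -1.4] q [ 6.  8.  3. 86. -0. 13.]
s8 gauge n 189 z [0.1546 0.1585 0.1608] a [-0.0521  0.0434] b [-0.0708 -0.0592 -0.0469]
  cheek 15 a [-0.0503 -0.0406] b [-0.0398 -0.0325]
  cheek 22 a [-0.0502 -0.0412] b [-0.0895 -0.0772]
d8 gauge n 301 z [0.1374 0.1558 0.1862] a [-0.05    0.0552] b [-0.1016 -0.0691 -0.0485]
  cheek 17 a [0.0427 0.052 ] b [-0.0436 -0.0284]
  cheek 15 a [-0.0493 -0.0413] b [-0.0408 -0.0303]
w8 gauge n 9153 z [0.1558 0.1584 0.1597] a [-0.053   0.0367] b [-0.0727 -0.0613 -0.0495]
  cheek 114 a [-0.0542 -0.0426] b [-0.092  -0.0793]
  cheek 130 a [-0.0542 -0.0427] b [-0.042  -0.0285]
```

Gauge and slot are aligned across to within 0.5 mm, and about 2 mm off along, which I correct while descending.

Emit:
{"name": "apply_moves", "arguments": {
  "motion": [
    {"jaw": -1, "xyz": [2, 0, 30], "twist": 0},
    {"jaw": -1, "xyz": [2, 0, 60], "twist": 0},
    {"jaw": -1, "xyz": [2, 0, 85], "twist": 0},
    {"jaw": -1, "xyz": [2, 0, 100], "twist": 0},
    {"jaw": -1, "xyz": [2, 0, 106], "twist": 0}
  ]
}}

```text
time: 12.68
ee_pos: [0.5703, 0.0615, 0.0535]
tcp_rot: [-180.0, -0.0, 173.5]
wrist_force: [0.0, -0.4, -0.7]
opening: 0.0232
grasp_force: 39.7
```

Emit:
{"name": "apply_moves", "arguments": {
  "motion": [
    {"jaw": -1, "xyz": [0, 0, 2], "twist": 0},
    {"jaw": -1, "xyz": [0, 0, 4], "twist": 0},
    {"jaw": -1, "xyz": [0, 0, 5], "twist": 0},
    {"jaw": -1, "xyz": [0, 0, 6], "twist": 0},
    {"jaw": -1, "xyz": [0, 0, 6], "twist": 0}
  ]
}}

```text
time: 13.3
ee_pos: [0.5704, 0.0625, 0.0478]
tcp_rot: [180.0, 0.0, 173.6]
wrist_force: [-1.0, -0.8, -0.9]
opening: 0.0228
grasp_force: 39.7
```

```bash
python3 t.py .570 .0638 .044 173.7
```

```text
shift [0.6 1.3 3.8] twist -0.002 | pos [0.5704 0.0625 0.0478] yaw 173.6 t 13.3 F [-1.  -0.8 -0.9] q [ 6.  9. -8. 73. -0. 13.]
```

Emit:
{"name": "apply_moves", "arguments": {
  "motion": [
    {"jaw": -1, "xyz": [0, 0, 1], "twist": 0},
    {"jaw": -1, "xyz": [0, 0, 2], "twist": 0},
    {"jaw": -1, "xyz": [0, 0, 3], "twist": 0},
    {"jaw": -1, "xyz": [0, 0, 4], "twist": 0},
    {"jaw": -1, "xyz": [0, 0, 4], "twist": 0}
  ]
}}

```text
time: 13.92
ee_pos: [0.5704, 0.0624, 0.0437]
tcp_rot: [-180.0, -0.0, 173.6]
wrist_force: [0.2, -0.7, -1.0]
opening: 0.0229
grasp_force: 39.6
```

Emit:
{"name": "apply_moves", "arguments": {
  "motion": [
    {"jaw": -1, "xyz": [0, 0, 1], "twist": 0},
    {"jaw": -1, "xyz": [0, 0, 2], "twist": 0},
    {"jaw": -1, "xyz": [0, 0, 3], "twist": 0},
    {"jaw": -1, "xyz": [0, 0, 3], "twist": 0},
    {"jaw": -1, "xyz": [0, 0, 3], "twist": 0}
  ]
}}

```text
time: 14.55
ee_pos: [0.5705, 0.0624, 0.0435]
tcp_rot: [180.0, 0.1, 173.6]
wrist_force: [-9.6, -0.8, 19.8]
opening: 0.0231
grasp_force: 42.3
```

Contact at TCP z 0.0435, which matches the saddle floor. I relax the push and release.

Emit:
{"name": "apply_moves", "arguments": {
  "motion": [
    {"jaw": -1, "xyz": [0, 0, -2.5], "twist": 0},
    {"jaw": -0.2, "xyz": [0, 0, -2.5], "twist": 0},
    {"jaw": 0, "xyz": [0, 0, -2.5], "twist": 0},
    {"jaw": 0, "xyz": [0, 0, -2.5], "twist": 0},
    {"jaw": 0, "xyz": [0, 0, -2.5], "twist": 0}
  ]
}}

```text
time: 15.18
ee_pos: [0.5704, 0.0624, 0.0431]
tcp_rot: [-180.0, -0.0, 173.6]
wrist_force: [0.3, 0.1, 0.8]
opening: 0.0429
grasp_force: 0.0
```

Emit:
{"name": "apply_moves", "arguments": {
  "motion": [
    {"jaw": 0, "xyz": [0, 0, -10], "twist": 0},
    {"jaw": 0, "xyz": [0, 0, -30], "twist": 0},
    {"jaw": 0, "xyz": [0, 0, -60], "twist": 0},
    {"jaw": 0, "xyz": [0, 0, -110], "twist": 0},
    {"jaw": 0, "xyz": [50, 0, -150], "twist": 0}
  ]
}}

```text
time: 15.8
ee_pos: [0.5229, 0.0677, 0.1939]
tcp_rot: [180.0, 0.0, 173.5]
wrist_force: [0.2, 0.9, 0.2]
opening: 0.0429
grasp_force: 0.0
```

Emit:
{"name": "apply_moves", "arguments": {
  "motion": [
    {"jaw": -1, "xyz": [60, 0, -30], "twist": 0},
    {"jaw": -1, "xyz": [110, 0, -60], "twist": 0},
    {"jaw": -1, "xyz": [110, 0, -75], "twist": 0},
    {"jaw": -1, "xyz": [110, 0, -75], "twist": 0},
    {"jaw": -1, "xyz": [110, 0, -75], "twist": 0}
  ]
}}

```text
time: 16.42
ee_pos: [0.4132, 0.08, 0.2662]
tcp_rot: [-180.0, -0.1, 173.6]
wrist_force: [0.5, -0.5, 0.6]
opening: 0.0003
grasp_force: 0.0
```

Run:
```python
from m import *
import t
shot('scene','s9');shot('side','d9');t.go(.61,.118,.30,173.7)
ex=np.array([.9939,-.1103]);ey=np.array([.1103,.9939])
for f in('s9','d9'):
    im,d,P=load(f);pt=pts(d,P);h=cv2.cvtColor(im,cv2.COLOR_RGB2HSV).astype(int)
    q=pt[...,:2]-np.array([.577,.123]);a=q@ex;b=q@ey
    Y=(d>0)&(h[...,0]>20)&(h[...,0]<34)&(h[...,1]>130)&(abs(a)<.08)&(abs(b+.06)<.05)&(pt[...,2]<.1)
    A=np.c_[a[Y],b[Y],np.ones(Y.sum())];
    if Y.any(): print(f,'gauge n',Y.sum(),'z',np.percentile(pt[Y][:,2],[2,50,98]).round(4),'a',np.percentile(a[Y],[1,99]).round(4),'b',np.percentile(b[Y],[1,50,99]).round(4))
x=load('s9')[0][100:260,330:510,::-1];b=load('d9')[0][60:220,250:430,::-1]
cv2.imwrite('pics/c9.png',cv2.resize(np.hstack([x,b]),None,fx=2.2,fy=2.2,interpolation=cv2.INTER_CUBIC))
```

```text
shift [-191.5   59.9  -34.7] twist -0.002 | pos [0.4129 0.0799 0.2659] yaw 173.57 t 16.52 F [ 0.4 -0.7  0.3] q [ 11. -12.  -4.  98.  -0.  17.]
s9 gauge n 105 z [0.0323 0.0423 0.0449] a [-0.0566 -0.0035] b [-0.0723 -0.0671 -0.0491]
d9 gauge n 179 z [0.0352 0.0419 0.0446] a [-0.0513  0.0538] b [-0.0736 -0.0653 -0.0386]
```

View pics/c9.png

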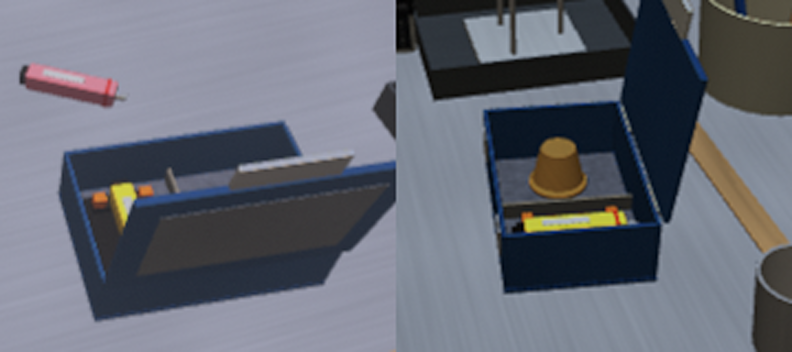

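The gauge is seated in the saddles: crop left (122,200), right (570,222), top at z ≈ 0.043 and centred. To close, I straddle the upright tab with the fingers along the case's x and draw it forward.

Emit:
{"name": "apply_moves", "arguments": {
  "motion": [
    {"jaw": -1, "xyz": [-30, 10, -15], "twist": 0.18},
    {"jaw": -1, "xyz": [-60, 20, -30], "twist": 0.36},
    {"jaw": -1, "xyz": [-90, 30, -45], "twist": 0.54},
    {"jaw": 0, "xyz": [-120, 40, -55], "twist": 0.72},
    {"jaw": 0, "xyz": [-140, 45, -55], "twist": 0.9}
  ]
}}

```text
time: 17.15
ee_pos: [0.5586, 0.1093, 0.321]
tcp_rot: [-179.9, -0.0, 121.7]
wrist_force: [0.1, 0.3, 0.2]
opening: 0.0362
grasp_force: 0.0
```

```bash
python3 t.py .682 .111 .318 83.7
```

```text
shift [-63.4 105.9   2.8] twist 0.663 | pos [0.5586 0.1093 0.321 ] yaw 121.67 t 17.15 F [0.1 0.3 0.2] q [ 11.  10.  24. 104.  -0.  69.]
```

Emit:
{"name": "apply_moves", "arguments": {
  "motion": [
    {"jaw": 0, "xyz": [-15, 25, 2], "twist": 0.18},
    {"jaw": 0, "xyz": [-30, 50, 2], "twist": 0.36},
    {"jaw": 0, "xyz": [-45, 75, 2], "twist": 0.54},
    {"jaw": 0, "xyz": [-63, 106, 2], "twist": 0.66},
    {"jaw": 0, "xyz": [-63, 106, 2], "twist": 0.66}
  ]
}}

```text
time: 17.77
ee_pos: [0.6825, 0.1118, 0.3147]
tcp_rot: [-179.6, 0.1, 84.1]
wrist_force: [-0.7, -0.6, -1.0]
opening: 0.0426
grasp_force: 0.0
```

```bash
python3 t.py .682 .111 .255 83.7;python3 - <<'E'
from m import *
im=shot('side','d10')[0][0:200,230:430,::-1];w=shot('wrist','w10')[0][...,::-1]
cv2.imwrite('pics/c10.png',np.hstack([cv2.resize(im,(400,400)),cv2.copyMakeBorder(cv2.resize(w,(400,250)),0,150,0,0,0)]))
E
```

```text
shift [-0.7 -0.  59.7] twist 0.008 | pos [0.6825 0.1118 0.3147] yaw 84.13 t 17.77 F [-0.7 -0.6 -1. ] q [  9.  31.  51. 110.  -0. 105.]
```

View pics/c10.png

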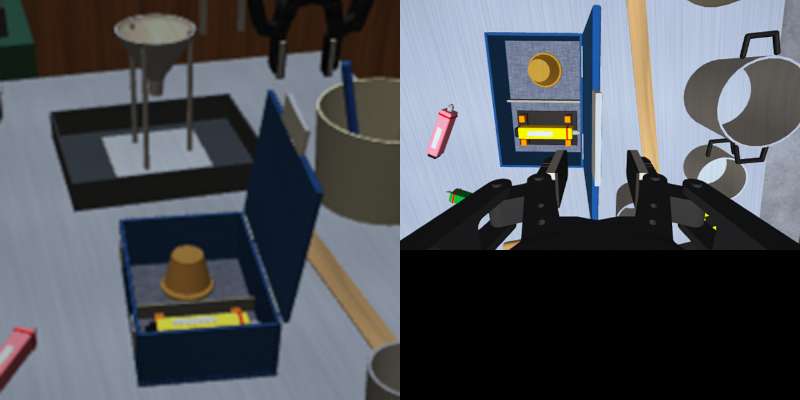

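The wrist view shows the lid edge and tab at x≈595, midway between the fingertips (555 and 637). The gauge lies centred in its saddles at (547,132). Now descend.

Emit:
{"name": "apply_moves", "arguments": {
  "motion": [
    {"jaw": 0, "xyz": [0, 0, 15], "twist": 0},
    {"jaw": 0, "xyz": [0, 0, 30], "twist": 0},
    {"jaw": 0, "xyz": [0, 0, 45], "twist": 0},
    {"jaw": 0, "xyz": [0, 0, 56], "twist": 0},
    {"jaw": 0, "xyz": [0, 0, 56], "twist": 0}
  ]
}}

```text
time: 18.5
ee_pos: [0.6792, 0.1119, 0.2643]
tcp_rot: [-180.0, 0.0, 84.2]
wrist_force: [-0.5, 0.7, 1.2]
opening: 0.0429
grasp_force: 0.0
```

Emit:
{"name": "apply_moves", "arguments": {
  "motion": [
    {"jaw": 0, "xyz": [0, -8, 0], "twist": 0},
    {"jaw": 0, "xyz": [0, -16, 0], "twist": 0},
    {"jaw": 0, "xyz": [0, -24, 0], "twist": 0},
    {"jaw": 0, "xyz": [0, -33, 0], "twist": 0},
    {"jaw": 0, "xyz": [0, -42, 0], "twist": 0}
  ]
}}

```text
time: 19.12
ee_pos: [0.6377, 0.1163, 0.2646]
tcp_rot: [180.0, -0.0, 84.2]
wrist_force: [2.1, 0.0, 1.4]
opening: 0.0424
grasp_force: 0.9
```

```bash
python3 lid.py s11
```

```text
shift [   1.7 -177.9  164.9] twist 0 | pos [0.6368 0.1164 0.2649] yaw 84.23 t 19.18 F [0.3 0.3 0.5] q [ 10.  20.  29. 100.   0. 106.]
r 0.08 n 107 angle(top face biased by ~8/r) 10/50/90 [1.633 1.645 1.658]
r 0.11 n 134 angle(top face biased by ~8/r) 10/50/90 [1.613 1.622 1.632]
r 0.14 n 549 angle(top face biased by ~8/r) 10/50/90 [1.575 1.609 1.617]
```

Emit:
{"name": "apply_moves", "arguments": {
  "motion": [
    {"jaw": 0, "xyz": [0, -13, 1], "twist": 0},
    {"jaw": 0, "xyz": [0, -26, 3], "twist": 0},
    {"jaw": 0, "xyz": [0, -39, 6], "twist": 0},
    {"jaw": 0, "xyz": [0, -52, 9], "twist": 0},
    {"jaw": 0, "xyz": [0, -65, 13], "twist": 0}
  ]
}}

```text
time: 19.8
ee_pos: [0.573, 0.1229, 0.2511]
tcp_rot: [-180.0, -0.0, 84.2]
wrist_force: [1.6, 0.0, -0.3]
opening: 0.0428
grasp_force: 0.7
```

Emit:
{"name": "apply_moves", "arguments": {
  "motion": [
    {"jaw": 0, "xyz": [0, -13, 4], "twist": 0},
    {"jaw": 0, "xyz": [0, -26, 10], "twist": 0},
    {"jaw": 0, "xyz": [0, -38, 17], "twist": 0},
    {"jaw": 0, "xyz": [0, -48, 25], "twist": 0},
    {"jaw": 0, "xyz": [0, -56, 33], "twist": 0}
  ]
}}

```text
time: 20.42
ee_pos: [0.5172, 0.1285, 0.2181]
tcp_rot: [-180.0, -0.0, 84.2]
wrist_force: [-0.1, -0.1, 1.5]
opening: 0.0425
grasp_force: 0.5
```

```bash
python3 lid.py s12
```

```text
shift [  1.8 -56.6 117.2] twist 0 | pos [0.5163 0.1285 0.2171] yaw 84.23 t 20.48 F [ 0.8 -0.   0.2] q [ 14.   2.   4.  92.   0. 110.]
r 0.08 n 203 angle(top face biased by ~8/r) 10/50/90 [0.858 0.875 0.898]
r 0.11 n 266 angle(top face biased by ~8/r) 10/50/90 [0.841 0.853 0.869]
r 0.14 n 505 angle(top face biased by ~8/r) 10/50/90 [0.833 0.845 0.856]
```

The lid is at about 0.79 rad. I lift off, close the fingers, then press the lid down from above.

Emit:
{"name": "apply_moves", "arguments": {
  "motion": [
    {"jaw": 0, "xyz": [0, 0, -25], "twist": 0},
    {"jaw": 0, "xyz": [0, 0, -50], "twist": 0},
    {"jaw": -1, "xyz": [0, 6, -50], "twist": 0},
    {"jaw": -1, "xyz": [0, 13, -50], "twist": 0},
    {"jaw": -1, "xyz": [0, 13, -50], "twist": 0}
  ]
}}

```text
time: 21.1
ee_pos: [0.531, 0.127, 0.2668]
tcp_rot: [-179.9, 0.0, 84.2]
wrist_force: [0.1, 0.5, -0.2]
opening: 0.0001
grasp_force: 0.0
```

Emit:
{"name": "apply_moves", "arguments": {
  "motion": [
    {"jaw": -1, "xyz": [0, 0, 12], "twist": 0},
    {"jaw": -1, "xyz": [0, 0, 24], "twist": 0},
    {"jaw": -1, "xyz": [0, 0, 36], "twist": 0},
    {"jaw": -1, "xyz": [0, 0, 48], "twist": 0},
    {"jaw": -1, "xyz": [0, 0, 60], "twist": 0}
  ]
}}

```text
time: 21.72
ee_pos: [0.5308, 0.1271, 0.2076]
tcp_rot: [180.0, -0.0, 84.2]
wrist_force: [-0.2, 0.2, 1.4]
opening: 0.0001
grasp_force: 0.5
```

```bash
python3 lid.py s13
```

```text
shift [  1.9 -70.8 106. ] twist 0 | pos [0.5304 0.127  0.2059] yaw 84.21 t 21.77 F [ 0.5  0.8 -1.2] q [ 13.   4.   4.  90.  -0. 109.]
r 0.08 n 202 angle(top face biased by ~8/r) 10/50/90 [0.747 0.768 0.789]
r 0.11 n 269 angle(top face biased by ~8/r) 10/50/90 [0.733 0.746 0.763]
r 0.14 n 483 angle(top face biased by ~8/r) 10/50/90 [0.726 0.737 0.75 ]
```

Emit:
{"name": "apply_moves", "arguments": {
  "motion": [
    {"jaw": -1, "xyz": [0, -4, 14], "twist": 0},
    {"jaw": -1, "xyz": [0, -8, 28], "twist": 0},
    {"jaw": -1, "xyz": [0, -12, 42], "twist": 0},
    {"jaw": -1, "xyz": [0, -16, 56], "twist": 0},
    {"jaw": -1, "xyz": [0, -20, 68], "twist": 0}
  ]
}}

```text
time: 22.4
ee_pos: [0.5106, 0.1292, 0.1394]
tcp_rot: [-180.0, 0.0, 84.2]
wrist_force: [-0.4, 0.0, 1.1]
opening: -0.0004
grasp_force: 0.4
```

Emit:
{"name": "apply_moves", "arguments": {
  "motion": [
    {"jaw": -1, "xyz": [0, 0, 9], "twist": 0},
    {"jaw": -1, "xyz": [0, 0, 18], "twist": 0},
    {"jaw": -1, "xyz": [0, 0, 26], "twist": 0},
    {"jaw": -1, "xyz": [0, 0, 32], "twist": 0},
    {"jaw": -1, "xyz": [0, 0, 35], "twist": 0}
  ]
}}

```text
time: 23.02
ee_pos: [0.5108, 0.1291, 0.1049]
tcp_rot: [-180.0, 0.0, 84.2]
wrist_force: [-1.2, 0.3, 0.4]
opening: 0.0
grasp_force: 0.3
```

```bash
python3 lid.py s14
```

```text
shift [  1.7 -51.2   4.8] twist 0 | pos [0.5108 0.1291 0.1047] yaw 84.21 t 23.07 F [-0.1  0.7 -0.6] q [ 14.   1.  -9.  79.   0. 110.]
r 0.08 n 155 angle(top face biased by ~8/r) 10/50/90 [0.093 0.11  0.125]
r 0.11 n 164 angle(top face biased by ~8/r) 10/50/90 [0.077 0.091 0.103]
r 0.14 n 293 angle(top face biased by ~8/r) 10/50/90 [0.068 0.079 0.091]
```

Emit:
{"name": "apply_moves", "arguments": {
  "motion": [
    {"jaw": -1, "xyz": [0, 0, 2], "twist": 0},
    {"jaw": -1, "xyz": [0, 0, 4], "twist": 0},
    {"jaw": -1, "xyz": [0, 0, 6], "twist": 0},
    {"jaw": -1, "xyz": [0, 0, 7], "twist": 0},
    {"jaw": -1, "xyz": [0, 0, 7], "twist": 0}
  ]
}}

```text
time: 23.7
ee_pos: [0.511, 0.1292, 0.1004]
tcp_rot: [179.9, -0.0, 84.2]
wrist_force: [-5.5, -2.2, 16.0]
opening: 0.0
grasp_force: 8.0
```

Firm stop at the expected closed height of 0.1005, with 16 N. I retract and verify.

Emit:
{"name": "apply_moves", "arguments": {
  "motion": [
    {"jaw": -1, "xyz": [0, 0, -15], "twist": 0},
    {"jaw": -1, "xyz": [0, 0, -50], "twist": 0},
    {"jaw": -1, "xyz": [0, 0, -100], "twist": 0},
    {"jaw": -1, "xyz": [0, -50, -120], "twist": 0},
    {"jaw": -1, "xyz": [0, -80, -120], "twist": 0}
  ]
}}

```text
time: 24.32
ee_pos: [0.4308, 0.1375, 0.2208]
tcp_rot: [179.8, -0.1, 84.2]
wrist_force: [-0.5, 0.3, -0.2]
opening: 0.0004
grasp_force: 0.0
```

```bash
python3 lid.py s15
python3 - <<'E'
from m import *
im,d,P=load('s15');pt=pts(d,P)
q=pt[...,:2]-np.array([.577,.123]);ex=np.array([.9939,-.1103]);ey=np.array([.1103,.9939]);a=q@ex;b=q@ey
m=(d>0)&(abs(a)<.07)&(abs(b)<.11)&(abs(pt[...,2]-.085)<.015);A=np.c_[a[m],b[m],np.ones(m.sum())];print('plane slope a,b,z0',np.linalg.lstsq(A,pt[m][:,2],rcond=None)[0],m.sum())
E
```

```text
shift [  1.6  31.7 120.4] twist 0 | pos [0.4282 0.1375 0.2204] yaw 84.24 t 24.38 F [3.2 2.  2.1] q [ 18.  -9.  -7.  92.   0. 114.]
r 0.08 n 144 angle(top face biased by ~8/r) 10/50/90 [0.062 0.081 0.101]
r 0.11 n 162 angle(top face biased by ~8/r) 10/50/90 [0.049 0.06  0.077]
r 0.14 n 278 angle(top face biased by ~8/r) 10/50/90 [0.041 0.051 0.06 ]
plane slope a,b,z0 [6.91800922e-05 9.45245225e-04 8.36845500e-02] 5310
```

The lid plane is flat: slope 0.0001, top at 83.7 mm, so it is shut. Handing in.

```bash
python3 -c "
from workcell import bot
print(bot.job_done())"
```

```text
the job is handed in; nothing more can be done
None
```

I handed the job in at about 24 s, with the yellow penetrometer lying strip up and centred in the orange saddles and the lid measured shut; the hand-in returned no verdict.

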